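Load the demagnetiser shuttle and hold it at its mark

TASK

Leaving the shuttle's tray in its home position, put the three loose steel fittings (the collar, the square-tube stub and the angle piece) into the tray. Then pull the tray out by its handle, against its return spring, until the pointer on its side lines up with the index post on the base, with all three fittings still inside, and keep it there: finish while still holding the handle. Leave the hammer, the welded bracket and the long tube offcut where they are.

Things in the scene. Friction and masses are not known exactly. Their poses are not given: they have to be found in the camera images.
- shuttle: Fixed base of a bench demagnetiser: a grey painted slab 330 x 170 mm, 30 mm high, with two low steel runners (to 36 mm) along it and a 24 mm thick, 130 mm wide, 75 mm high spring housing upright at its rear end. Origin: centre of its underside on the bench. Its +x points along the length, the way the tray is pulled out (roughly to the robot's right, towards world -y, different each time); its +y side carries the index post.
- tray (a joint): Slide of the tray along the base's +x, in m: 0 = home (pushed back by the spring), at most 0.17. The spring pulls it home all the time: about 4 N at home, rising 5 N per 100 mm (about 9 N at 100 mm), plus about 1 N more per 50 mm/s of speed and 0.5 N friction. Let go, it runs home. At home the tray's centre lies 70 mm behind the base's origin.
- tray_floor (a point): Centre of the inner floor of the open dark steel tray, 40 mm above the bench; same axes as the base (x = pull direction), moves with the tray. Inside 170 mm (x) by 110 mm (y); walls 4 mm thick, rim 26 mm above this floor.
- handle: D-shaped steel pull handle on the tray's front (+x) end. Origin: middle of its grip, a straight level round steel sleeve 14 mm thick and 70 mm long, free to roll on its own axis, that lies along the base's y axis, 139 mm ahead of the tray's centre and 104 mm above the bench. Its ends are carried by two 10 mm upright posts 40 mm to either side of the origin; under the grip and behind it, to the tray's front wall 50 mm away (rim 66 mm above the bench), it is free.
- pointer (a point): Tip of the pointer, a steel tongue 4 mm wide standing 12 mm out of the tray's +y wall at mid length, level with the rim (66 mm above the bench). Moves with the tray.
- mark: Index post, a steel block 12 x 10 mm, 36 mm tall with a 3 mm wide ridge on top, fixed on the +y edge of the base; the pointer tip passes 3 mm beside it. Origin: centre of its underside, 30 mm above the bench. Axes as the base: the pointer lines up when it is at the same place along x as the ridge. It is clamped at a different place each time, 80 to 130 mm of pull from home. It does not stop the tray.
- collar: Plain steel collar (thick ring) standing on the bench with its bore upright: 36 mm outside diameter, 20 mm bore, 30 mm tall, about 165 g. Origin: centre of its underside; z is the bore's axis.
- collar_center (a point): Middle of the collar, on its axis, 15 mm above its underside.
- stub: Short piece of square steel tube lying on its side: 50 mm long along its x axis, 25 mm wide (y), 25 mm high, about 90 g. Origin: centre of its underside.
- stub_center (a point): Middle of the stub, 12.5 mm above its underside.
- angle: Piece of steel angle (L-section), about 130 g, 45 mm long along its x axis. One flange lies flat: 40 mm wide (y), 5 mm thick. The other stands upright along the +y edge: 5 mm thick, its top 40 mm above the underside. Origin: centre of the flat flange's underside.
- angle_center (a point): Point above the middle of the angle's flat flange, 15 mm above its underside.
- angle_flange (a point): Point in the middle of the angle's upright flange's thickness and length, 17.5 mm towards its +y from its origin and 27.5 mm above its underside: a good place to pinch it across its 5 mm (along y).
- hammer: Bystander: chipping hammer with a coil-spring grip, 280 mm long along its x, 36 mm high, lying beyond the shuttle. Leave alone.
- bracket: Bystander: welded steel bracket on a 100 x 100 mm foot plate, 134 mm tall, standing on the left. Leave alone. Origin under its centre.
- offcut: Bystander: square tube offcut 130 x 40 x 40 mm lying at the far right, clearly longer and thicker than the stub. Leave alone. Origin under its centre.
Not all that is in view belongs to the job. Leave any orange look-alike of the stub alone. Leave any black look-alike of the angle alone.

How it is judged:
On the way:
1. all three fittings lie in the tray while the tray is still home (pulled less than 12 mm) (x of collar_center in the frame of tray_floor between -0.083 and 0.083 m and y of collar_center in the frame of tray_floor between -0.057 and 0.057 m and z of collar_center in the frame of tray_floor between 0 and 0.06 m and x of stub_center in the frame of tray_floor between -0.083 and 0.083 m and y of stub_center in the frame of tray_floor between -0.057 and 0.057 m and z of stub_center in the frame of tray_floor between 0 and 0.06 m and x of angle_center in the frame of tray_floor between -0.083 and 0.083 m and y of angle_center in the frame of tray_floor between -0.057 and 0.057 m and z of angle_center in the frame of tray_floor between 0 and 0.06 m and value of joint tray below 0.012 m), for 0.2 s.
At the end, for the whole second after the job is handed in: The collar, the stub and the angle are all inside the tray; the pointer is within 6 mm of the index post's ridge along the slide; the tray stands still (under 10 mm/s), kept there by the robot's fingers on its handle (contact over 3 N) (x of collar_center in the frame of tray_floor between -0.083 and 0.083 m and y of collar_center in the frame of tray_floor between -0.057 and 0.057 m and z of collar_center in the frame of tray_floor between 0 and 0.06 m and x of stub_center in the frame of tray_floor between -0.083 and 0.083 m and y of stub_center in the frame of tray_floor between -0.057 and 0.057 m and z of stub_center in the frame of tray_floor between 0 and 0.06 m and x of angle_center in the frame of tray_floor between -0.083 and 0.083 m and y of angle_center in the frame of tray_floor between -0.057 and 0.057 m and z of angle_center in the frame of tray_floor between 0 and 0.06 m and x of pointer in the frame of mark between -0.006 and 0.006 m and velocity of joint tray between -0.01 and 0.01 m/s and contact force between the fingers and handle above 3 N); the arm keeps its last pose, push and grip.
It fails at once if the hammer is moved more than 30 mm (distance of hammer from where it was at the start of the episode above 0.03 m).
It fails at once if the bracket is moved more than 30 mm (distance of bracket from where it was at the start of the episode above 0.03 m).
It fails at once if the offcut is moved more than 30 mm (distance of offcut from where it was at the start of the episode above 0.03 m).
It also fails if it takes over 72 s, if anything falls off the work surface, if the arm or the gripper's body presses on something with over 40 N, if the wrist force passes 120 N, or if a joint passes its speed limit or range.

ROBOT

A 6-joint arm with a two-finger parallel gripper is mounted at the origin on the work surface. World frame = base frame: x ahead of the robot, y to its left, z up, the work surface at z = 0. Lengths are in m, angles in rad, forces in N, time in s.
With the tool pointing down it reaches from about 0.275 to 0.75 m from the base axis. Payload 10.2 kg.
Tool frame: the origin (TCP) lies midway between the tips of the shut fingers; the grasp point (between the pads) lies bot.pinch_z behind it (bot.pinch_z is the distance from the TCP to the grasp point, in m); y points along the fingers, x is the direction in which the jaws open and shut, and the axes are right-handed (so a half turn about y gives the same grasp; the last joint's range is limited). The gripper opens to 88 mm and grips with 3 to 60 N. Pads are 18 mm wide; open, the fingers measure 123 mm over their backs; the gripper's body (75 mm by 187 mm) begins 45 mm behind the grasp point.
Start: joints at [1.082, 0.313, 1.498, -0, 1.331, -0.223], TCP at [0.138, 0.507, 0.239] pointing down, gripper open.
Joint ranges: [-2.94, 2.94], [-0.97, 2.17], [0.19, 2.56], [-1.23, 4.37], [0.02, 3.11], [-2.88, 2.88]. Speed limits (rad/s): [2.39, 2.39, 3.01, 3.14, 3.14, 3.14].

INTERFACE

Orientations are given as a rotation vector (axis times angle).
In Python, from rig import bot, vision, finder gives the robot as it stands.
- The arm moves only by the tool servo_tool, never from a script. Its arguments are lists of equal length, an entry for each row: "slide": the shift along the tool's x, y, z in units of 30 mm (1.0 is 30 mm), a list of three; "turn": the turn about the tool's y in units of 6 degrees (1.0 is 6 degrees); "jaw": the closure, from 0 (fully open) to 1 (shut). A call has 1 to 20 rows; each row is the pose to reach, as a shift and turn from the pose measured when the call began, along the tool's axes at that moment; what a row does not reach only later rows make up. A row lasts 1/12 s, in which the tool goes at most 41.7 mm and 7.16 degrees, less where a joint would pass 70% of its speed; a pose out of reach is approached as far as the arm can. A call with a gripper value outside its range is refused whole. The fingers move at their own pace and stop on an object; "squeeze" is the grip in N (left out, the last holds). Time passes only in rows, so rows that repeat a pose let the fingers close. It gives the time, the measured TCP pose, the force and the opening at its end, in the units of the state.
- bot.state(): the state, without advancing time (a new reading comes with each control period).
- vision.get_image(name): name is "side" or "top" or "wrist"; returns the picture (384x512x3 uint8, red, green, blue); there is no depth.
- vision.calibration(name): a dict with "vfov" (degrees; the focal length in pixels is half the picture's height over the tangent of half this angle, whatever the lens; pixels are square), "cx", "cy" (the principal point, pixels), "D" ([k1, k2, p1, p2, k3] as OpenCV has them; the pictures are not rectified), "R" (3x3) and "t" (3): a world point X has camera coordinates R X + t. Camera axes: x right, y down, z forward; pixel columns grow to the right and rows downward; lengths in m; the calibration is good to about 2 mm. A picture is of the moment at which its call begins: read the wrist's pose just before it. calibration takes no time and is no camera call; for the wrist camera it gives the pose at the moment of the call.
- bot.sign_off(): hands the job in, once; it reports no verdict.
Trained networks look in the newest picture that a camera, given by its name, has taken for a name from the list of things; names that differ only in an ending like _2 or _b are one class to them, and where a whole thing is asked for, a point or a joint stands for the part that bears it (a point fixed in the world has none). Each returns a list of dicts, best first, with "score" (0 to 1); they miss things now and then, are a little off and sometimes report something else, mostly with a low value. They report only what shows in the picture. A call takes as long as a camera call. They do not tell look-alikes from the thing itself.
- finder.spot_in(camera, thing): "xy" ([column, row] in pixels, amid what is visible of it).
The state is a dict: "time": time; "joints": joint angles; "qd": joint speeds; "joint_torque": joint torques, N m; "tool_pos": TCP position; "tool_rot": TCP orientation; "contact_force": force on the tool from outside, world axes, zero at the start; "ft_torque": the same for the moment, N m; "grip_width": finger opening in m.
Only numpy, scipy, OpenCV 4.12 (cv2) and the standard library are available. Lean on these libraries where they do the work, as an engineer would, in place of code of your own. Each camera call takes 0.05 s, during which the arm holds its last target.

## Working session

There is one attempt and no reset: what is moved stays moved. The work goes in short steps, Python scripts to look and compute and a tool call to move; the robot and the scene stay as the last step left them, time stands still between calls to the robot, and variables do not carry over. Pictures are saved under pics/ and viewed, and the job is handed in when it is done.

Besides the shell and the picture viewer there is one more tool, called after "Call:" in YAML: its name, and indented under it one key for each argument. servo_tool: Moves the arm, as the interface text tells. Its arguments: {"type":"object","properties":{"slide":{"type":"array","items":{"type":"array","items":{"type":"number"}}},"turn":{"type":"array","items":{"type":"number"}},"jaw":{"type":"array","items":{"type":"number"}},"squeeze":{"type":"number"}},"required":["slide","turn","jaw"]}

```bash
mkdir -p pics; ls; python3 - <<'E'
from rig import bot, vision, finder
import cv2
print(bot.state(), bot.pinch_z)
for n in ["side","top","wrist"]:
    im=vision.get_image(n); cv2.imwrite(f"pics/{n}0.png",im[:,:,::-1])
    c=vision.calibration(n); print(n,c)
    if n!="wrist":
        for t in ["shuttle","tray_floor","handle","pointer","mark","collar","stub","angle","angle_flange","offcut"]:
            print(t,[(r['xy'],round(r['score'],2)) for r in finder.spot_in(n,t)][:4])
E
```

```text
pics
{'time': 0.0, 'joints': array([ 1.08165062e+00,  3.13424154e-01,  1.49843450e+00,  9.75707960e-07,
        1.33102433e+00, -2.23408248e-01]), 'qd': array([-2.98734633e-05, -1.32199954e-05, -1.58989137e-03, -1.81836528e-04,
        1.22874842e-03,  5.69891927e-04]), 'joint_torque': array([ 1.69456685e-03, -4.02211404e+01, -2.52273005e+01,  6.94861240e-02,
        3.52412334e-02, -7.19019272e-05]), 'tool_pos': array([0.13776956, 0.50633837, 0.23817528]), 'tool_rot': array([-1.32381423, -1.0103444 ,  1.01229933]), 'contact_force': array([-0.7203162 ,  0.32062167,  0.1716901 ]), 'ft_torque': array([-0.00645428, -0.04694666,  0.01852804]), 'grip_width': 0.08851920877144479} 0.0187
side {'vfov': 43.67343997222265, 'cx': 245.11799534041992, 'cy': 199.07046323117385, 'D': array([-0.1817748,  0.       ,  0.       ,  0.       ,  0.       ]), 'R': array([[ 0.86282125, -0.50550785, -0.001139  ],
       [-0.34954646, -0.59498932, -0.72374373],
       [ 0.36518044,  0.62485961, -0.69006791]]), 't': array([-0.52849924,  0.28325223,  1.26227471])}
shuttle [([212.7, 212.8], 0.61)]
tray_floor [([
[... 1080 characters left out ...]
.97)]
mark []
collar [([392.9, 230.3], 0.71), ([353.7, 252.1], 0.66)]
stub [([337.8, 177.8], 0.59), ([343.3, 206.6], 0.54), ([319.2, 160.2], 0.48)]
angle [([427.1, 229.5], 0.53), ([392.4, 232.1], 0.48)]
angle_flange [([392.8, 229.8], 0.69), ([425.5, 230.4], 0.68)]
offcut [([392.5, 176.3], 0.56)]
wrist {'vfov': 62.616998015723276, 'cx': 260.9635616199128, 'cy': 194.0147914934964, 'D': array([-0.01528289,  0.        ,  0.        ,  0.        ,  0.        ]), 'R': array([[ 2.62721969e-01,  9.64871568e-01, -1.56155427e-04],
       [ 9.24505261e-01, -2.51684420e-01,  2.86260329e-01],
       [ 2.76165150e-01, -7.53512436e-02, -9.58151867e-01]]), 't': array([-0.52348031, -0.03887182,  0.38935564])}
```

View pics/side0.png

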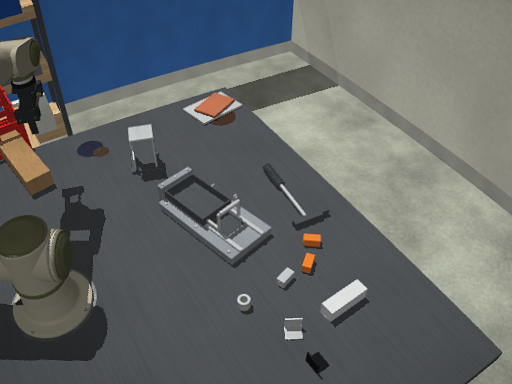

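View pics/top0.png

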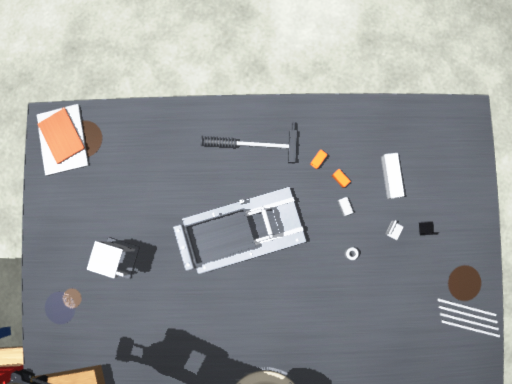

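```bash
python3 - <<'E'
import cv2
a=cv2.imread('pics/top0.png')[130:290,160:460]; cv2.imwrite('pics/topz.png',cv2.resize(a,(800,427),interpolation=cv2.INTER_CUBIC))
a=cv2.imread('pics/side0.png')[150:384,150:400]; cv2.imwrite('pics/sidez.png',cv2.resize(a,(640,599),interpolation=cv2.INTER_CUBIC))
E
```

```text
(no output)
```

View pics/topz.png

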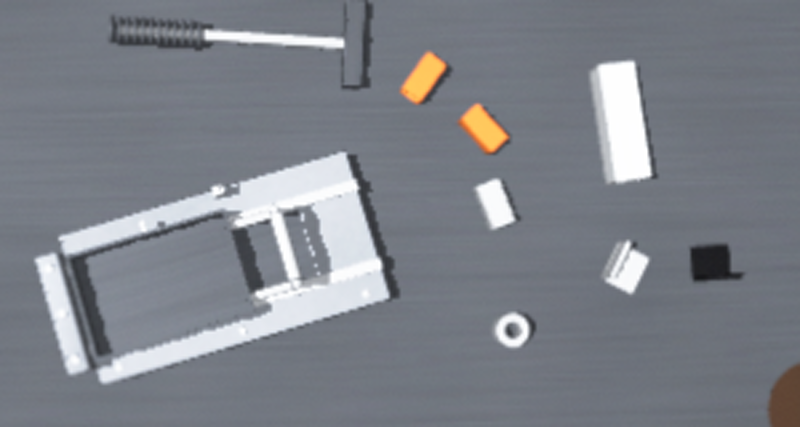

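View pics/sidez.png

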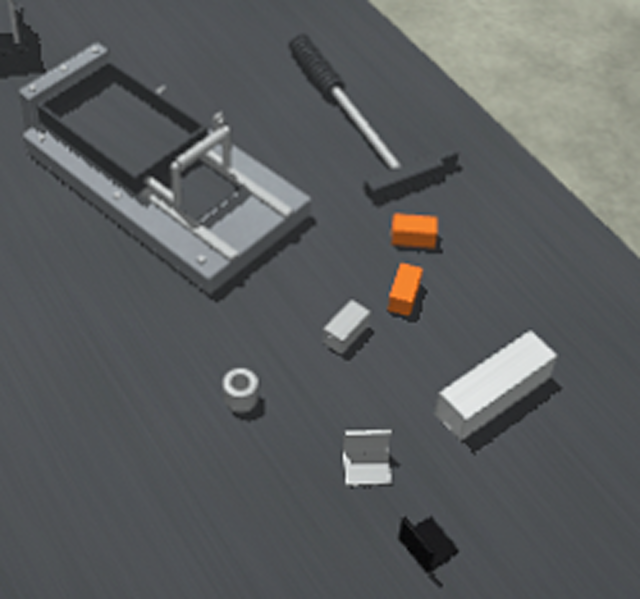

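```bash
cat > h.py <<'E'
import numpy as np, cv2
from scipy.spatial.transform import Rotation as Ro
def K(c,h=384):
    f=h/2/np.tan(np.radians(c['vfov'])/2); return np.array([[f,0,c['cx']],[0,f,c['cy']],[0,0,1]])
def ray(c,uv):
    p=cv2.undistortPoints(np.array(uv,float).reshape(-1,1,2),K(c),np.array(c['D']))[:,0]
    d=np.c_[p,np.ones(len(p))]@c['R']; o=-c['R'].T@c['t']; return o,d
def px2w(c,uv,z):
    o,d=ray(c,uv); return o+d*((z-o[2])/d[:,2])[:,None]
def w2px(c,X):
    X=np.array(X,float).reshape(-1,3)
    return cv2.projectPoints(X,cv2.Rodrigues(c['R'])[0],np.array(c['t']),K(c),np.array(c['D']))[0][:,0]
def move(s,pos,jawdir=None):
    """slide/turn for TCP to go to pos (None to skip), jaw axis along world yaw jawdir(rad)"""
    R=Ro.from_rotvec(s['tool_rot']).as_matrix()
    d=R.T@(np.array(pos)-s['tool_pos'])/0.03
    out=[d.round(3)]
    if jawdir is not None:
        t=R.T@np.array([np.cos(jawdir),np.sin(jawdir),0])
        a=np.degrees(np.arctan2(-t[2],t[0])); a=(a+90)%180-90
        out.append(round(a/6,3)); out.append(round((a-180*np.sign(a))/6,2))
    return out
E
cat > a.py <<'E'
from h import *
from rig import bot,vision
c=vision.calibration('top'); s=vision.calibration('side')
zt=lambda l:np.array(l,float)*.375+[160-.5+.1875,130-.5+.1875]
zs=lambda l:np.array(l,float)*(250/640)+[149.7,149.7]
P=lambda n,l,z:print(n,px2w(c,zt(l),z)[:,:2].round(4).tolist())
Q=lambda n,l,z:print(n,'side',px2w(s,zs(l),z)[:,:2].round(4).tolist())
P('basecorners FL FR RL RR',[(347,153),(388,298),(60,239),(102,382)],.03)
Q('base FL(310,198) FR(213,288)',[(310,200),(213,278)],.03)
P('handle ends',[(275,210),(295,285)],.104)
Q('handle',[(177,160),(228,131)],.108)
P('mark top',[(218,188)],.066); P('pointer',[(160,224)],.066)
Q('mark top',[(219,116)],.066); Q('pointer',[(162,90)],.066)
P('collar top',[(513,328)],.03); Q('collar',[(240,384)],.03)
P('stub top corners',[(475,184),(499,178),(515,219),(494,228)],.025)
Q('stub top',[(350,302),(368,313),(343,343),(325,330)],.025)
P('angle',[(622,241),(648,262),(632,294),(603,276)],.005)
Q('angle upright top',[(345,432),(390,431)],.04);Q('ang flat front',[(346,484),(391,484)],.005)
P('ang upright top?',[(626,242),(604,275)],.04)
R=Ro.from_rotvec(bot.state()['tool_rot']).as_matrix(); print(R.round(3))
E
python3 a.py; cp pics/top0.png /tmp; python3 -c "
import cv2
a=cv2.imread('pics/top0.png')[200:260,330:450]; cv2.imwrite('pics/topzz.png',cv2.resize(a,(800,400),interpolation=cv2.INTER_CUBIC))"
```

```text
basecorners FL FR RL RR [[0.6515, -0.0853], [0.491, -0.1263], [0.5622, 0.2325], [0.4053, 0.1875]]
base FL(310,198) FR(213,288) side [[0.6505, -0.0865], [0.496, -0.1312]]
handle ends [[0.5841, -0.004], [0.5062, -0.0231]]
handle side [[0.5142, -0.0202], [0.5862, -0.0085]]
mark top [[0.6118, 0.0563]]
pointer [[0.5743, 0.1188]]
mark top side [[0.6112, 0.0577]]
pointer side [[0.5737, 0.1341]]
collar top [[0.4549, -0.2633]]
collar side [[0.4513, -0.2667]]
stub top corners [[0.6149, -0.2273], [0.6211, -0.2545], [0.5751, -0.2707], [0.5656, -0.2468]]
stub top side [[0.6093, -0.2322], [0.6177, -0.2546], [0.5725, -0.2741], [0.5655, -0.25]]
angle [[0.5488, -0.3973], [0.5243, -0.4267], [0.4886, -0.4064], [0.5098, -0.3736]]
angle upright top side [[0.5078, -0.3741], [0.5463, -0.396]]
ang flat front side [[0.4895, -0.4075], [0.5275, -0.4304]]
ang upright top? [[0.546, -0.3912], [0.5103, -0.3648]]
[[ 0.263 -0.    -0.965]
 [ 0.965 -0.     0.263]
 [-0.    -1.     0.   ]]
```

View pics/topzz.png

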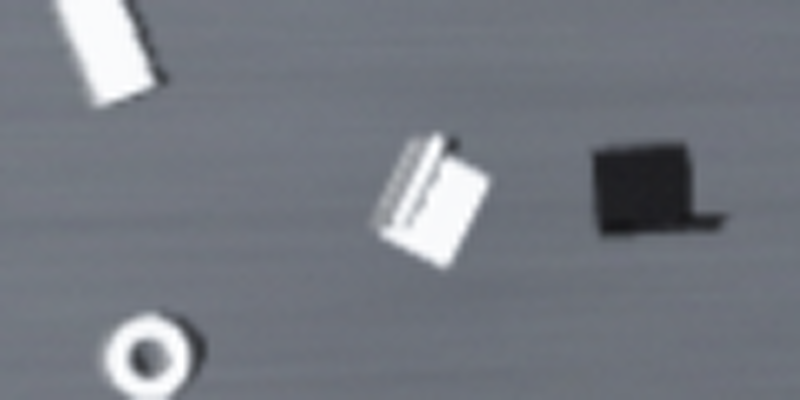

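```bash
cat > m.py <<'E'
import sys
from h import *
from rig import bot
a=[float(x) for x in sys.argv[1:]]
s=bot.state(); print(s['time'],s['tool_pos'].round(4),'yaw',np.degrees(Ro.from_rotvec(s['tool_rot']).as_matrix()[1::-1,0] @ [0,0] if 0 else np.arctan2(*Ro.from_rotvec(s['tool_rot']).as_matrix()[1::-1,0])).round(2),'w',round(s['grip_width'],4),'F',s['contact_force'].round(1))
if a: print(move(s,a[:3],np.radians(a[3]) if len(a)>3 else None))
E
python3 m.py .453 -.265 .15 15.5
```

```text
1.15 [0.1379 0.5066 0.2387] yaw 74.77 w 0.0879 F [-0.8  0.4 -0. ]
[array([-22.057,   2.958, -16.89 ]), np.float64(9.879), np.float64(-20.12)]
```

Call:
servo_tool:
  slide:
    - [-1.0, 0.1, -0.8]
    - [-2.3, 0.3, -1.8]
    - [-3.5, 0.5, -2.7]
    - [-4.7, 0.6, -3.6]
    - [-5.9, 0.8, -4.5]
    - [-7.1, 1, -5.4]
    - [-8.3, 1.1, -6.4]
    - [-9.5, 1.3, -7.3]
    - [-10.7, 1.4, -8.2]
    - [-11.9, 1.6, -9.1]
    - [-13.1, 1.8, -10]
    - [-14.3, 1.9, -10.9]
    - [-15.5, 2.1, -11.9]
    - [-16.7, 2.2, -12.8]
    - [-17.9, 2.4, -13.7]
    - [-19.1, 2.6, -14.6]
    - [-20.3, 2.7, -15.5]
    - [-21.3, 2.8, -16.3]
    - [-22.06, 2.96, -16.89]
    - [-22.06, 2.96, -16.89]
  turn: [0.5, 1, 1.5, 2, 2.5, 3, 3.5, 4, 4.5, 5, 5.5, 6, 6.5, 7, 7.5, 8, 8.5, 9, 9.88, 9.88]
  jaw: [0, 0, 0, 0, 0, 0, 0, 0, 0, 0, 0, 0, 0, 0, 0, 0, 0, 0, 0, 0]
  squeeze: 40

```text
time: 2.82
tool_pos: [0.4503, -0.2598, 0.1506]
tool_rot: [-1.561, -0.208, 0.208]
contact_force: [0.2, 0.5, 0.2]
grip_width: 0.0884
```

```bash
python3 m.py .453 -.265 .15 15.5; python3 - <<'E'
from h import *
from rig import bot,vision,finder
im=vision.get_image('wrist'); c=vision.calibration('wrist'); cv2.imwrite('pics/w1.png',im[:,:,::-1])
for t in ['collar','stub','angle']:
  for r in finder.spot_in('wrist',t): print(t,r['xy'],round(r['score'],2),px2w(c,[r['xy']],.015).round(4))
print(w2px(c,[(.453,-.265,.03),(.593,-.251,.025)]))
E
```

```text
2.8167 [ 0.4503 -0.2598  0.1506] yaw 15.18 w 0.0884 F [0.2 0.5 0.2]
[array([ 0.043,  0.019, -0.191]), np.float64(-0.053), np.float64(29.95)]
collar [264.3, 190.7] 0.82 [[ 0.4558 -0.2725  0.015 ]]
stub [488.6, 222.5] 0.76 [[ 0.6717 -0.2466  0.015 ]]
stub [408.3, 210.8] 0.66 [[ 0.5921 -0.2558  0.015 ]]
stub [304.5, 329.9] 0.58 [[ 0.5382 -0.4102  0.015 ]]
[[263.60681029 186.71099342]
 [416.22437714 209.96576652]]
```

View pics/w1.png

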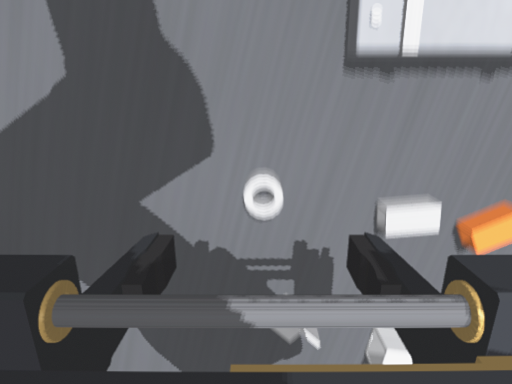

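```bash
python3 m.py .4535 -.267 .006 15.5
```

```text
3.0167 [ 0.4496 -0.2578  0.1502] yaw 15.44 w 0.0879 F [-0.5 -0.2 -0.7]
[array([ 0.045,  4.808, -0.335]), np.float64(-0.011), np.float64(29.99)]
```

Call:
servo_tool:
  slide:
    - [0.05, 0.8, -0.33]
    - [0.05, 2, -0.33]
    - [0.05, 3.2, -0.33]
    - [0.05, 4.2, -0.33]
    - [0.05, 4.8, -0.33]
    - [0.05, 4.8, -0.33]
    - [0.05, 4.8, -0.33]
    - [0.05, 4.8, -0.33]
    - [0.05, 4.8, -0.33]
    - [0.05, 4.8, -0.33]
    - [0.05, 4.8, -0.33]
  turn: [0, 0, 0, 0, 0, 0, 0, 0, 0, 0, 0]
  jaw: [0, 0, 0, 0, 0, 0, 1, 1, 1, 1, 1]
  squeeze: 40

```text
time: 3.93
tool_pos: [0.4539, -0.2671, 0.0072]
tool_rot: [-1.561, -0.212, 0.211]
contact_force: [0.3, -0.2, 0.0]
grip_width: 0.0568
```

```bash
python3 m.py .4535 -.267 .16 15.5
```

```text
3.9333 [ 0.4539 -0.2671  0.0072] yaw 15.44 w 0.0568 F [ 0.3 -0.2  0. ]
[array([-1.200e-02, -5.094e+00,  5.000e-03]), np.float64(-0.009), np.float64(29.99)]
```

Call:
servo_tool:
  slide:
    - [0, 0, 0]
    - [0, 0, 0]
    - [0, 0, 0]
    - [0, 0, 0]
    - [0, 0, 0]
    - [0, -0.5, 0]
    - [0, -1.5, 0]
    - [0, -2.7, 0]
    - [0, -4, 0]
    - [0, -5, 0]
    - [0, -5, 0]
    - [0, -5, 0]
  turn: [0, 0, 0, 0, 0, 0, 0, 0, 0, 0, 0, 0]
  jaw: [1, 1, 1, 1, 1, 1, 1, 1, 1, 1, 1, 1]

```text
time: 4.93
tool_pos: [0.4541, -0.2672, 0.1578]
tool_rot: [-1.562, -0.213, 0.21]
contact_force: [-0.2, 0.9, -2.8]
grip_width: 0.0355
```

```bash
python3 - <<'E'
import numpy as np
yaw=np.radians(-74.5); ex=np.array([np.cos(yaw),np.sin(yaw)]); ey=np.array([-ex[1],ex[0]])
b=np.array([.5275,.0521]); 
for n,l in dict(collar=(-.128,0),stub=(-.078,0),angle=(-.022,.008),handle=(.069,0)).items(): print(n,(b+ex*l[0]+ey*l[1]).round(4))
E
python3 m.py .493 .1755 .16 15.5
```

```text
collar [0.4933 0.1754]
stub [0.5067 0.1273]
angle [0.5293 0.0754]
handle [ 0.5459 -0.0144]
4.9333 [ 0.4541 -0.2672  0.1578] yaw 15.45 w 0.0355 F [-0.2  0.9 -2.8]
[array([ 5.18 , -0.093, 13.878]), np.float64(-0.009), np.float64(29.99)]
```

Call:
servo_tool:
  slide:
    - [0.2, 0, 0.6]
    - [0.6, 0, 1.7]
    - [1.1, 0, 2.9]
    - [1.6, 0, 4.2]
    - [2, 0, 5.5]
    - [2.5, 0, 6.8]
    - [3, 0, 8]
    - [3.4, 0, 9.2]
    - [3.9, 0, 10.4]
    - [4.3, 0, 11.6]
    - [4.7, 0, 12.7]
    - [5, 0, 13.5]
    - [5.18, 0, 13.88]
    - [5.18, 0, 13.88]
    - [5.18, 0, 13.88]
    - [5.18, 0, 13.88]
  turn: [0, 0, 0, 0, 0, 0, 0, 0, 0, 0, 0, 0, 0, 0, 0, 0]
  jaw: [1, 1, 1, 1, 1, 1, 1, 1, 1, 1, 1, 1, 1, 1, 1, 1]

```text
time: 6.27
tool_pos: [0.4928, 0.1743, 0.1564]
tool_rot: [-1.562, -0.211, 0.211]
contact_force: [-0.3, -0.6, -1.9]
grip_width: 0.0354
```

```bash
python3 m.py .493 .1755 .051 15.5; python3 - <<'E'
from h import *
from rig import vision
im=vision.get_image('top')[130:290,160:460,::-1]; cv2.imwrite('pics/t2.png',cv2.resize(im,(800,427)))
im=vision.get_image('wrist')[:,:,::-1]; cv2.imwrite('pics/w2.png',im)
E
```

```text
6.2667 [0.4928 0.1743 0.1564] yaw 15.38 w 0.0354 F [-0.3 -0.6 -1.9]
[array([0.019, 3.514, 0.044]), np.float64(-0.02), np.float64(29.98)]
```

View pics/w2.png

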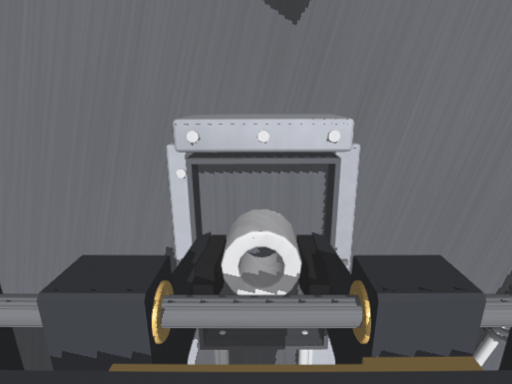

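View pics/t2.png

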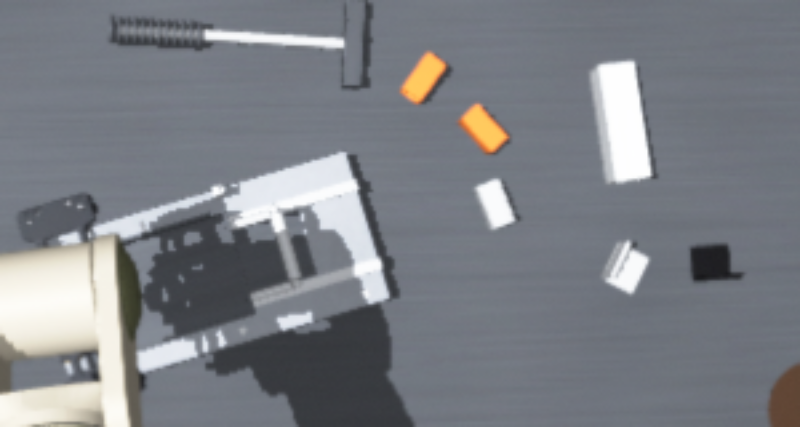

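Call:
servo_tool:
  slide:
    - [0, 0.6, 0.04]
    - [0, 1.5, 0.04]
    - [0, 2.5, 0.04]
    - [0, 3.2, 0.04]
    - [0, 3.5, 0.04]
    - [0, 3.5, 0.04]
    - [0, 3.5, 0.04]
    - [0, 3.5, 0.04]
    - [0, 3.5, 0.04]
    - [0, 3.5, 0.04]
    - [0, 2.7, 0.04]
    - [0, 1.5, 0.04]
    - [0, 0.3, 0.04]
    - [0, -0.3, 0.04]
    - [0, -0.3, 0.04]
  turn: [0, 0, 0, 0, 0, 0, 0, 0, 0, 0, 0, 0, 0, 0, 0]
  jaw: [1, 1, 1, 1, 1, 1, 0.4, 0.4, 0.4, 0.4, 0.4, 0.4, 0.4, 0.2, 0]

```text
time: 7.62
tool_pos: [0.4945, 0.1758, 0.1708]
tool_rot: [-1.562, -0.218, 0.203]
contact_force: [-0.8, 0.8, -0.3]
grip_width: 0.0642
```

```bash
python3 m.py .593 -.251 .15 -68.5; python3 - <<'E'
from h import *
from rig import vision
im=vision.get_image('wrist')[:,:,::-1]; cv2.imwrite('pics/w3.png',im)
E
```

```text
7.6167 [0.4945 0.1758 0.1708] yaw 15.36 w 0.0642 F [-0.8  0.8 -0.3]
[array([ -0.609,   0.734, -14.585]), np.float64(13.977), np.float64(-16.02)]
```

View pics/w3.png

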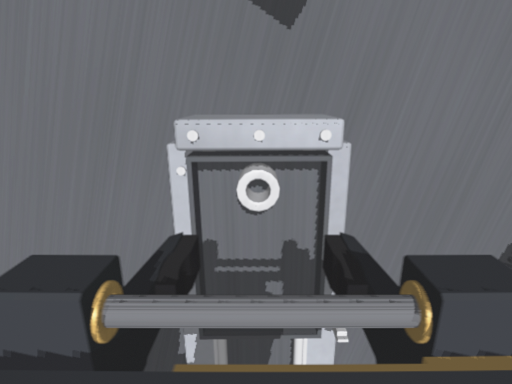

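Call:
servo_tool:
  slide:
    - [0, 0, -0.6]
    - [-0.1, 0, -1.7]
    - [-0.1, 0.1, -2.9]
    - [-0.2, 0.2, -4.2]
    - [-0.2, 0.3, -5.5]
    - [-0.3, 0.3, -6.8]
    - [-0.3, 0.4, -8.1]
    - [-0.4, 0.5, -9.4]
    - [-0.5, 0.6, -10.7]
    - [-0.5, 0.6, -12]
    - [-0.6, 0.7, -13.2]
    - [-0.6, 0.73, -14.2]
    - [-0.6, 0.73, -14.58]
    - [-0.6, 0.73, -14.58]
    - [-0.6, 0.73, -14.58]
    - [-0.6, 0.73, -14.58]
  turn: [0.5, 1.6, 2.7, 3.8, 4.9, 6, 7.1, 8.2, 9.3, 10.4, 11.5, 12.6, 13.6, 13.98, 13.98, 13.98]
  jaw: [0, 0, 0, 0, 0, 0, 0, 0, 0, 0, 0, 0, 0, 0, 0, 0]

```text
time: 9.0
tool_pos: [0.5917, -0.2506, 0.1459]
tool_rot: [-1.362, 0.924, -0.93]
contact_force: [-0.1, -0.0, 0.2]
grip_width: 0.0881
```

```bash
cat > w.py <<'E'
import sys
from h import *
from rig import vision,finder,bot
im=vision.get_image('wrist')[:,:,::-1]; c=vision.calibration('wrist'); cv2.imwrite('pics/%s.png'%sys.argv[1],im)
np.save('cal_%s.npy'%sys.argv[1],c,allow_pickle=True)
if len(sys.argv)>2:
  for r in finder.spot_in('wrist',sys.argv[2]): print(r['xy'],round(r['score'],2),px2w(c,[r['xy']],float(sys.argv[3])).round(4))
E
python3 m.py .593 -.251 .006 -68.5; python3 w.py w4 stub .0125
```

```text
9.0 [ 0.5917 -0.2506  0.1459] yaw -68.43 w 0.0881 F [-0.1 -0.   0.2]
[array([0.022, 4.665, 0.018]), np.float64(0.011), np.float64(-29.99)]
[227.4, 6.0] 0.85 [[ 0.7169 -0.1738  0.0125]]
[261.9, 185.0] 0.69 [[ 0.5911 -0.253   0.0125]]
[286.0, 86.3] 0.69 [[ 0.6783 -0.2402  0.0125]]
[352.4, 292.3] 0.35 [[ 0.5199 -0.3806  0.0125]]
```

View pics/w4.png

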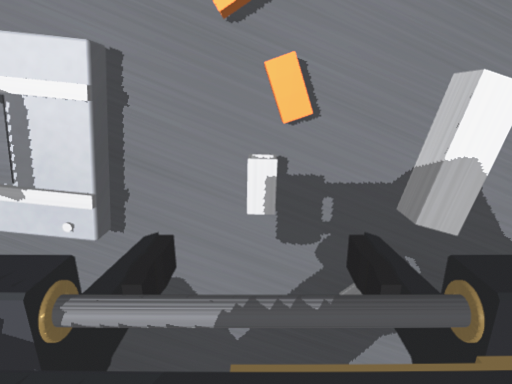

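Call:
servo_tool:
  slide:
    - [0.03, 0.6, 0]
    - [0.03, 1.7, 0]
    - [0.03, 2.9, 0]
    - [0.03, 4, 0]
    - [0.03, 4.67, 0]
    - [0.03, 4.67, 0]
    - [0.03, 4.67, 0]
    - [0.03, 4.67, 0]
    - [0.03, 4.67, 0]
    - [0.03, 4.67, 0]
    - [0.03, 4.67, 0]
    - [0.03, 4.67, 0]
    - [0.03, 4.67, 0]
    - [0.03, 4.67, 0]
    - [0.03, 4.67, 0]
    - [0.03, 4.2, 0]
    - [0.03, 3, 0]
    - [0.03, 1.7, 0]
    - [0.03, 0.3, 0]
    - [0.03, -0.5, 0]
  turn: [0, 0, 0, 0, 0, 0, 0, 0, 0, 0, 0, 0, 0, 0, 0, 0, 0, 0, 0, 0]
  jaw: [0, 0, 0, 0, 0.2, 0.5, 1, 1, 1, 1, 1, 1, 1, 1, 1, 1, 1, 1, 1, 1]

```text
time: 10.77
tool_pos: [0.5929, -0.2516, 0.1675]
tool_rot: [-1.362, 0.918, -0.936]
contact_force: [0.1, -1.0, 0.3]
grip_width: 0.0248
```

```bash
python3 m.py .5067 .1265 .16 15.5
```

```text
10.7667 [ 0.5929 -0.2516  0.1675] yaw -68.4 w 0.0248 F [ 0.1 -1.   0.3]
[array([-12.778,   0.174,   1.964]), np.float64(-13.984), np.float64(16.02)]
```

Call:
servo_tool:
  slide:
    - [-0.5, 0, 0.1]
    - [-1.6, 0, 0.2]
    - [-2.8, 0, 0.4]
    - [-4, 0, 0.6]
    - [-5.2, 0, 0.8]
    - [-6.5, 0, 1]
    - [-7.8, 0, 1.2]
    - [-9, 0, 1.4]
    - [-10.3, 0, 1.6]
    - [-11.5, 0, 1.8]
    - [-12.4, 0, 1.96]
    - [-12.78, 0, 1.96]
    - [-12.78, 0.1, 1.96]
    - [-12.78, 0.1, 1.96]
    - [-12.78, 0.1, 1.96]
    - [-12.78, 0.1, 1.96]
  turn: [-0.5, -1.6, -2.7, -3.8, -4.9, -6, -7.1, -8.2, -9.3, -10.4, -11.5, -12.6, -13.6, -13.98, -13.98, -13.98]
  jaw: [1, 1, 1, 1, 1, 1, 1, 1, 1, 1, 1, 1, 1, 1, 1, 1]

```text
time: 12.1
tool_pos: [0.5066, 0.1265, 0.1629]
tool_rot: [-1.566, -0.219, 0.203]
contact_force: [0.9, 0.1, -1.2]
grip_width: 0.0247
```

```bash
python3 m.py .5067 .1265 .051 15.5;python3 w.py w5
```

```text
12.1 [0.5066 0.1265 0.1629] yaw 15.39 w 0.0247 F [ 0.9  0.1 -1.2]
[array([-0.032,  3.73 ,  0.024]), np.float64(-0.02), np.float64(29.98)]
```

View pics/w5.png

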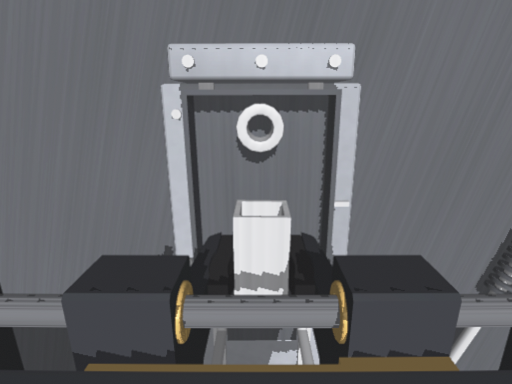

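Call:
servo_tool:
  slide:
    - [0, 0.6, 0.02]
    - [0, 1.6, 0.02]
    - [0, 2.7, 0.02]
    - [0, 3.4, 0.02]
    - [0, 3.73, 0.02]
    - [0, 3.73, 0.02]
    - [0, 3.73, 0.02]
    - [0, 3.73, 0.02]
    - [0, 3.73, 0.02]
    - [0, 3.73, 0.02]
    - [0, 3.2, 0.02]
    - [0, 2, 0.02]
    - [0, 0.8, 0.02]
    - [0, -0.2, 0.02]
    - [0, -0.2, 0.02]
  turn: [0, 0, 0, 0, 0, 0, 0, 0, 0, 0, 0, 0, 0, 0, 0]
  jaw: [1, 1, 1, 1, 1, 1, 0.5, 0.5, 0.5, 0.5, 0.5, 0.5, 0.5, 0.2, 0]

```text
time: 13.4
tool_pos: [0.5088, 0.1272, 0.1752]
tool_rot: [-1.567, -0.228, 0.194]
contact_force: [-0.1, 0.7, 1.3]
grip_width: 0.0553
```

```bash
python3 m.py .527 -.385 .15 60.3; python3 w.py w6
```

```text
13.4 [0.5088 0.1272 0.1752] yaw 15.38 w 0.0553 F [-0.1  0.7  1.3]
[array([ -3.96 ,   0.914, -16.615]), np.float64(-7.488), np.float64(22.51)]
```

View pics/w6.png

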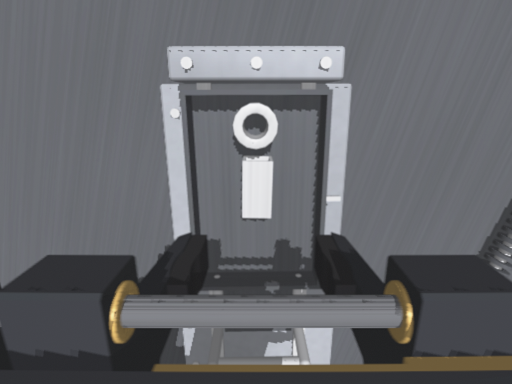

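Call:
servo_tool:
  slide:
    - [-0.1, 0, -0.6]
    - [-0.4, 0, -1.7]
    - [-0.7, 0.1, -2.9]
    - [-1, 0.2, -4.2]
    - [-1.3, 0.3, -5.5]
    - [-1.6, 0.4, -6.8]
    - [-1.9, 0.4, -8.1]
    - [-2.2, 0.5, -9.4]
    - [-2.6, 0.6, -10.7]
    - [-2.9, 0.7, -12]
    - [-3.2, 0.8, -13.3]
    - [-3.5, 0.8, -14.6]
    - [-3.8, 0.9, -15.8]
    - [-3.96, 0.91, -16.61]
    - [-3.96, 0.91, -16.61]
    - [-3.96, 0.91, -16.61]
    - [-3.96, 0.91, -16.61]
  turn: [-0.3, -0.9, -1.5, -2.1, -2.7, -3.3, -3.9, -4.5, -5.1, -5.7, -6.3, -6.9, -7.3, -7.49, -7.49, -7.49, -7.49]
  jaw: [0, 0, 0, 0, 0, 0, 0, 0, 0, 0, 0, 0, 0, 0, 0, 0, 0]

```text
time: 14.87
tool_pos: [0.5256, -0.384, 0.146]
tool_rot: [-1.421, -0.832, 0.81]
contact_force: [-0.5, -0.1, -0.0]
grip_width: 0.0884
```

```bash
python3 m.py .527 -.385 .012 60.3; python3 w.py w7 angle_flange .0275
```

```text
14.8667 [ 0.5256 -0.384   0.146 ] yaw 60.32 w 0.0884 F [-0.5 -0.1 -0. ]
[array([-0.034,  4.468,  0.011]), np.float64(0.002), np.float64(-30.0)]
[151.8, 226.9] 0.88 [[ 0.5097 -0.489   0.0275]]
[242.9, 180.1] 0.78 [[ 0.5129 -0.3952  0.0275]]
```

View pics/w7.png

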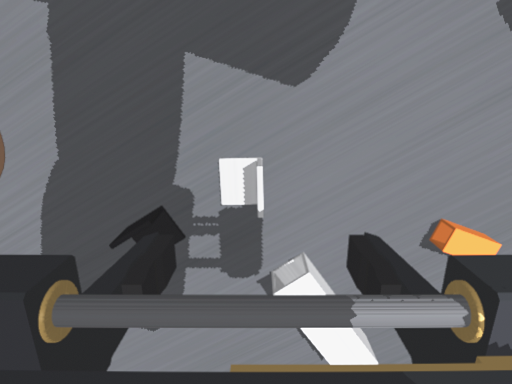

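```bash
python3 - <<'E'
from h import *
c=np.load('cal_w7.npy',allow_pickle=True).item()
print(w2px(c,[(.527,-.385,.04),(.527-.0195,-.385+.0112,.04),(.527+.0195,-.385-.0112,.04)]).round(1))
print(px2w(c,[(260,158),(262,215),(261,186)],.04).round(4))
from rig import vision
t=vision.calibration('top')
zt=lambda l:np.array(l,float)*.375+[160-.5+.1875,130-.5+.1875]
print(px2w(t,zt([(610,183),(652,178),(590,70)]),.04), px2w(t,zt([(692,248)]),.02))
E
```

```text
[[261.4 192.4]
 [261.5 165.9]
 [261.3 217.5]]
[[ 0.5013 -0.3717  0.04  ]
 [ 0.5448 -0.3945  0.04  ]
 [ 0.522  -0.3826  0.04  ]]
[[ 0.61175893 -0.3761062   0.04      ]
 [ 0.61644578 -0.42443077  0.04      ]
 [ 0.73915265 -0.35980053  0.04      ]] [[ 0.53826869 -0.47387691  0.02      ]]
```

Call:
servo_tool:
  slide:
    - [-0.02, 0.6, 0]
    - [-0.02, 1.7, 0]
    - [-0.02, 2.9, 0]
    - [-0.02, 3.9, 0]
    - [-0.02, 4.45, 0]
    - [-0.02, 4.45, 0]
    - [-0.02, 4.45, 0]
    - [-0.02, 4.45, 0]
    - [-0.02, 4.45, 0]
    - [-0.02, 4.45, 0]
    - [-0.02, 4.45, 0]
    - [-0.02, 4.45, 0]
    - [-0.02, 4.45, 0]
    - [-0.02, 4.45, 0]
    - [-0.02, 4.45, 0]
    - [-0.02, 4.45, 0]
    - [-0.02, 4.45, 0]
    - [-0.02, 4.45, 0]
    - [-0.02, 4.45, 0]
  turn: [0, 0, 0, 0, 0, 0, 0, 0, 0, 0, 0, 0, 0, 0, 0, 0, 0, 0, 0]
  jaw: [0, 0, 0, 0, 0.2, 0.5, 1, 1, 1, 1, 1, 1, 1, 1, 1, 1, 1, 1, 1]
  squeeze: 50

```text
time: 16.55
tool_pos: [0.5279, -0.3846, 0.0133]
tool_rot: [-1.422, -0.833, 0.811]
contact_force: [-0.6, -0.4, 1.6]
grip_width: 0.0045
```

Call:
servo_tool:
  slide:
    - [0, 0, 0]
    - [0, -0.5, 0]
    - [0, -1.5, 0]
    - [0, -2.7, 0]
    - [0, -4, 0]
    - [0, -5, 0]
    - [0, -5, 0]
    - [0, -5, 0]
  turn: [0, 0, 0, 0, 0, 0, 0, 0]
  jaw: [1, 1, 1, 1, 1, 1, 1, 1]

```text
time: 17.22
tool_pos: [0.5256, -0.3844, 0.1645]
tool_rot: [-1.424, -0.833, 0.811]
contact_force: [0.1, 0.5, -2.4]
grip_width: 0.0045
```

```bash
python3 m.py .5293 .0754 .165 15.5; python3 w.py w8
```

```text
17.2167 [ 0.5256 -0.3844  0.1645] yaw 60.38 w 0.0045 F [ 0.1  0.5 -2.4]
[array([13.385, -0.09 ,  7.469]), np.float64(7.478), np.float64(-22.52)]
```

View pics/w8.png

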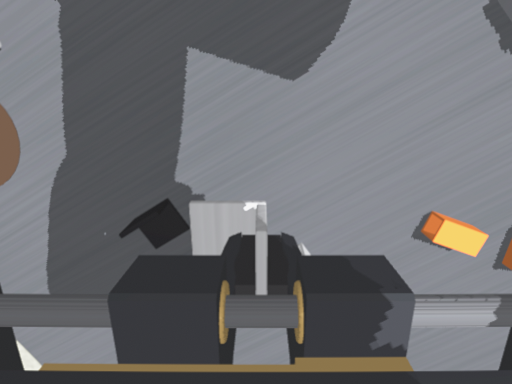

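Call:
servo_tool:
  slide:
    - [0.5, 0, 0.3]
    - [1.5, 0, 0.8]
    - [2.6, 0, 1.4]
    - [3.7, 0, 2.1]
    - [4.8, 0, 2.7]
    - [5.9, 0, 3.3]
    - [7, 0, 3.9]
    - [8.1, 0, 4.5]
    - [9.2, 0, 5.1]
    - [10.3, 0, 5.7]
    - [11.4, 0, 6.3]
    - [12.4, 0, 6.9]
    - [13.1, 0, 7.3]
    - [13.38, 0, 7.47]
    - [13.38, 0, 7.47]
    - [13.38, 0, 7.47]
    - [13.38, 0, 7.47]
  turn: [0.3, 0.9, 1.5, 2.1, 2.7, 3.3, 3.9, 4.5, 5.1, 5.7, 6.3, 6.9, 7.3, 7.48, 7.48, 7.48, 7.48]
  jaw: [1, 1, 1, 1, 1, 1, 1, 1, 1, 1, 1, 1, 1, 1, 1, 1, 1]

```text
time: 18.68
tool_pos: [0.5284, 0.075, 0.1606]
tool_rot: [-1.565, -0.224, 0.201]
contact_force: [0.4, 0.1, -2.1]
grip_width: 0.0048
```

```bash
python3 m.py .5293 .0754 .058 15.5; python3 w.py w9
```

```text
18.6833 [0.5284 0.075  0.1606] yaw 15.49 w 0.0048 F [ 0.4  0.1 -2.1]
[array([-0.015,  3.419,  0.026]), np.float64(-0.002), np.float64(30.0)]
```

View pics/w9.png

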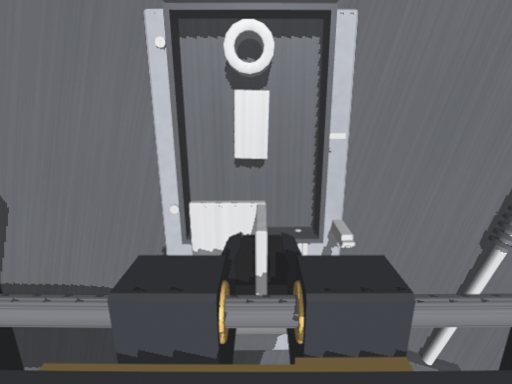

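Call:
servo_tool:
  slide:
    - [0, 0.6, 0.02]
    - [0, 1.6, 0.02]
    - [0, 2.6, 0.02]
    - [0, 3.2, 0.02]
    - [0, 3.4, 0.02]
    - [0, 3.4, 0.02]
    - [0, 3.4, 0.02]
    - [0, 3.4, 0.02]
    - [0, 3.4, 0.02]
    - [0, 3.4, 0.02]
    - [0, 2.8, 0.02]
    - [0, 1.6, 0.02]
    - [0, 0.4, 0.02]
    - [0, -0.2, 0.02]
    - [0, -0.2, 0.02]
  turn: [0, 0, 0, 0, 0, 0, 0, 0, 0, 0, 0, 0, 0, 0, 0]
  jaw: [1, 1, 1, 1, 1, 1, 0.7, 0.7, 0.7, 0.7, 0.7, 0.7, 0.7, 0.7, 0.6]

```text
time: 19.98
tool_pos: [0.5301, 0.0754, 0.1716]
tool_rot: [-1.567, -0.23, 0.194]
contact_force: [1.3, 0.3, -0.1]
grip_width: 0.0308
```

```bash
python3 m.py .546 -.0145 .17 -74.5; python3 w.py wa
```

```text
19.9833 [0.5301 0.0754 0.1716] yaw 15.47 w 0.0308 F [ 1.3  0.3 -0.1]
[array([-0.291,  0.076, -3.029]), np.float64(14.995), np.float64(-15.0)]
```

View pics/wa.png

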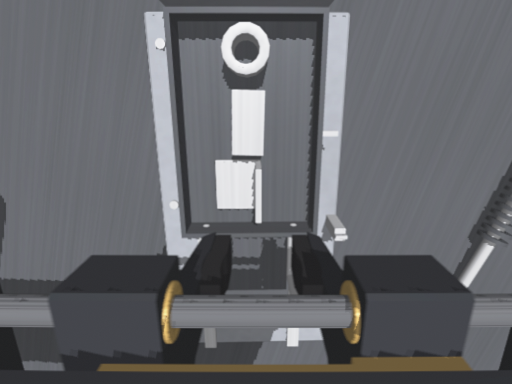

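Call:
servo_tool:
  slide:
    - [0, 0, -0.2]
    - [-0.1, 0, -0.5]
    - [-0.1, 0, -0.9]
    - [-0.1, 0, -1.3]
    - [-0.2, 0, -1.7]
    - [-0.2, 0, -2.1]
    - [-0.2, 0, -2.5]
    - [-0.3, 0, -2.8]
    - [-0.3, 0, -3.03]
    - [-0.3, 0, -3.03]
    - [-0.3, 0, -3.03]
    - [-0.3, 0, -3.03]
    - [-0.3, 0, -3.03]
    - [-0.29, 0, -3.03]
    - [-0.29, 0, -3.03]
    - [-0.29, 0, -3.03]
  turn: [0.5, 1.6, 2.7, 3.8, 4.9, 6, 7.1, 8.2, 9.3, 10.4, 11.5, 12.6, 13.7, 14.8, 15, 15]
  jaw: [0.3, 0.3, 0.3, 0.3, 0.3, 0.3, 0.3, 0.3, 0.3, 0.3, 0.3, 0.3, 0.3, 0.3, 0.3, 0.3]

```text
time: 21.37
tool_pos: [0.5446, -0.0144, 0.1684]
tool_rot: [-1.316, 0.992, -1.019]
contact_force: [0.2, -0.5, -0.3]
grip_width: 0.0616
```

```bash
python3 m.py .546 -.0145 .085 -74.5; python3 w.py wb handle .104; python3 - <<'E'
from h import *
c=np.load('cal_wb.npy',allow_pickle=True).item()
print(w2px(c,[(.546,-.0144,.104),(.546+.0337,-.0144+.0094,.104),(.546-.0337,-.0144-.0094,.104)]).round(1))
E
```

```text
21.3667 [ 0.5446 -0.0144  0.1684] yaw -74.44 w 0.0616 F [ 0.2 -0.5 -0.3]
[array([-4.000e-03,  2.782e+00, -2.000e-03]), np.float64(0.012), np.float64(-29.99)]
[259.2, 203.5] 0.93 [[ 0.5488 -0.0136  0.104 ]]
[[259.2 207.5]
 [259.2 158.1]
 [259.2 252.8]]
```

View pics/wb.png

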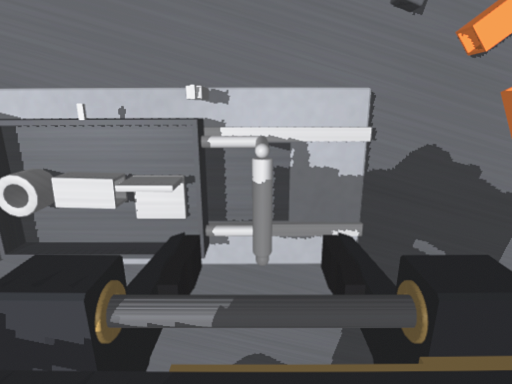

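```bash
python3 - <<'E'
import cv2
a=cv2.imread('pics/wb.png')[70:150,50:250]; cv2.imwrite('pics/wbz.png',cv2.resize(a,(800,320),interpolation=cv2.INTER_CUBIC))
E
```

```text
(no output)
```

View pics/wbz.png

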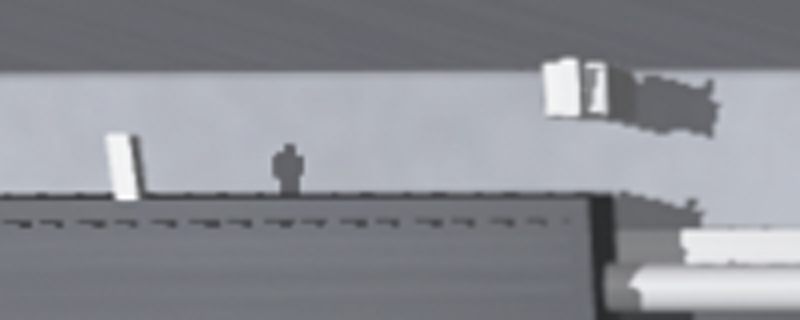

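Call:
servo_tool:
  slide:
    - [0, 0.6, 0]
    - [0, 1.5, 0]
    - [0, 2.3, 0]
    - [0, 2.78, 0]
    - [0, 2.78, 0]
    - [0, 2.78, 0]
    - [0, 2.78, 0]
    - [0, 2.78, 0]
    - [0, 2.78, 0]
    - [0, 2.78, 0]
    - [0, 2.78, 0]
    - [0, 2.78, 0]
    - [0, 2.78, 0]
    - [0, 2.78, 0]
    - [0, 2.78, 0]
  turn: [0, 0, 0, 0, 0, 0, 0, 0, 0, 0, 0, 0, 0, 0, 0]
  jaw: [0.3, 0.3, 0.3, 0.3, 0.3, 1, 1, 1, 1, 1, 1, 1, 1, 1, 1]
  squeeze: 55

```text
time: 22.72
tool_pos: [0.5465, -0.0151, 0.0857]
tool_rot: [-1.317, 0.99, -1.019]
contact_force: [0.2, -4.3, 1.4]
grip_width: 0.0122
```

```bash
python3 m.py .546 -.0145 .085 -74.5; python3 w.py wc; python3 - <<'E'
from h import *
c=np.load('cal_wb.npy',allow_pickle=True).item()
p=px2w(c,[(50+.25*y-.4,70+.25*x-.4) for y,x in [(127,142),(128,188),(572,72),(575,110)]],.066); print(p.round(4))
yaw=np.radians(-74.5); ex=np.array([np.cos(yaw),np.sin(yaw)]); print((p[:,:2]-[.5275,.0521])@ex, (p[:,:2]-[.5275,.0521])@[-ex[1],ex[0]])
E
```

```text
22.7167 [ 0.5465 -0.0151  0.0857] yaw -74.37 w 0.0122 F [ 0.2 -4.3  1.4]
[array([-0.024,  0.023, -0.012]), np.float64(0.023), np.float64(-29.98)]
[[0.5767 0.1347 0.066 ]
 [0.5682 0.1334 0.066 ]
 [0.6117 0.0556 0.066 ]
 [0.6052 0.0536 0.066 ]]
[-0.06639117 -0.06745119  0.01909072  0.01928818] [0.06951191 0.06098504 0.08209593 0.07526378]
```

View pics/wc.png

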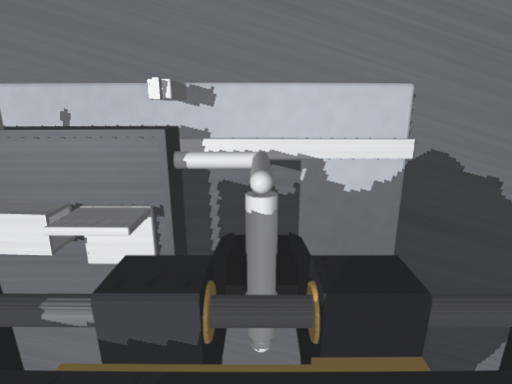

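Call:
servo_tool:
  slide:
    - [0.05, 0, 0]
    - [0.15, 0, 0]
    - [0.3, 0, 0]
    - [0.5, 0, 0]
    - [0.7, 0, 0]
    - [0.9, 0, 0]
    - [1.1, 0, 0]
    - [1.3, 0, 0]
    - [1.5, 0, 0]
    - [1.7, 0, 0]
    - [1.9, 0, 0]
    - [2.1, 0, 0]
    - [2.3, 0, 0]
    - [2.5, 0, 0]
    - [2.65, 0, 0]
    - [2.77, 0, 0]
    - [2.83, 0, 0]
    - [2.87, 0, 0]
    - [2.87, 0, 0]
    - [2.87, 0, 0]
  turn: [0, 0, 0, 0, 0, 0, 0, 0, 0, 0, 0, 0, 0, 0, 0, 0, 0, 0, 0, 0]
  jaw: [1, 1, 1, 1, 1, 1, 1, 1, 1, 1, 1, 1, 1, 1, 1, 1, 1, 1, 1, 1]

```text
time: 24.43
tool_pos: [0.5691, -0.0962, 0.0857]
tool_rot: [-1.315, 0.993, -1.015]
contact_force: [-0.7, 7.5, -0.7]
grip_width: 0.0118
```

```bash
python3 m.py .546 -.0145 .085 -74.5; python3 w.py wd; python3 - <<'E'
from h import *
from rig import vision
im=vision.get_image('top')[:,:,::-1]; cv2.imwrite('pics/td.png',cv2.resize(im[170:290,160:340],(800,533),interpolation=cv2.INTER_CUBIC))
im=vision.get_image('side')[:,:,::-1]; cv2.imwrite('pics/sd.png',cv2.resize(im[140:270,140:290],(692,600),interpolation=cv2.INTER_CUBIC))
E
```

```text
24.4333 [ 0.5691 -0.0962  0.0857] yaw -74.36 w 0.0118 F [-0.7  7.5 -0.7]
[array([-2.831,  0.01 , -0.006]), np.float64(0.024), np.float64(-29.98)]
```

View pics/wd.png

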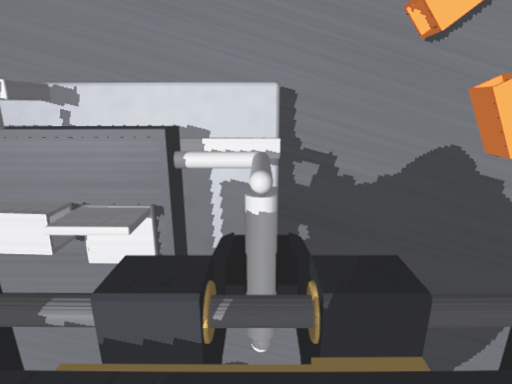

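View pics/sd.png

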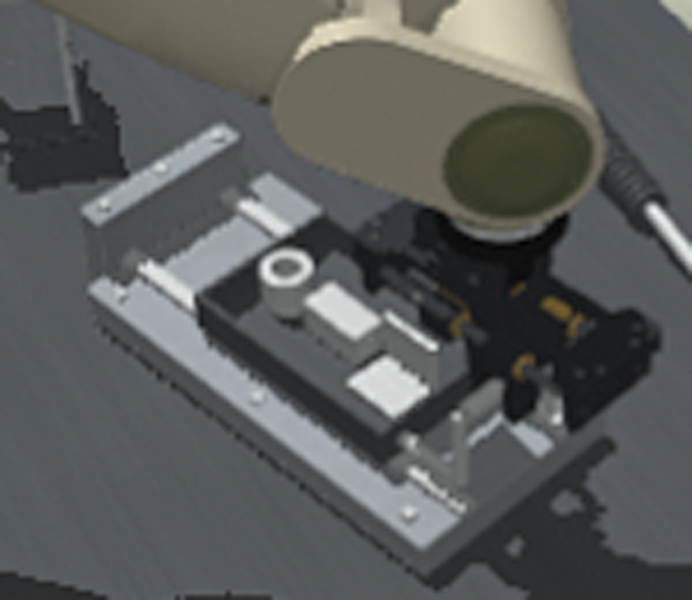

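View pics/td.png

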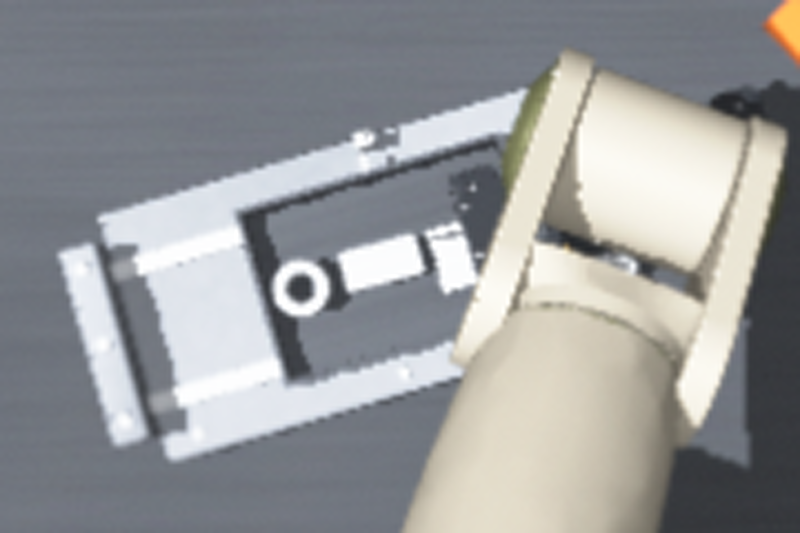

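View pics/te.png

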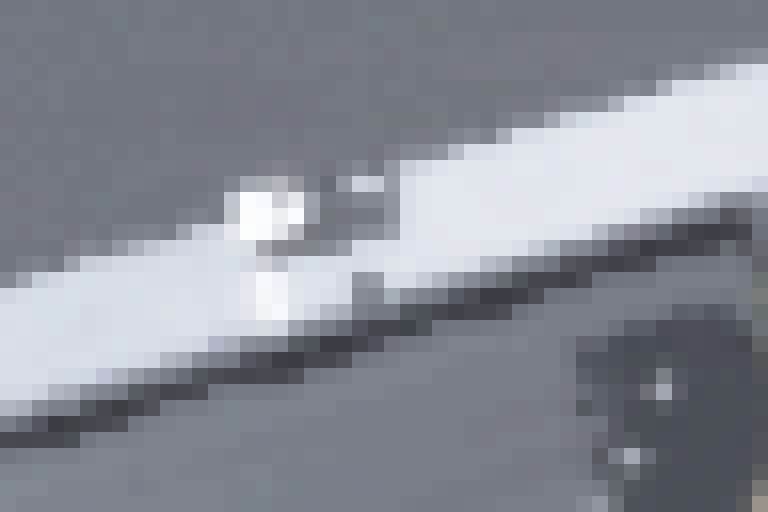

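Call:
servo_tool:
  slide:
    - [0.03, 0, 0]
    - [0.08, 0, 0]
    - [0.12, 0, 0]
    - [0.14, 0, 0]
    - [0.14, 0, 0]
    - [0.14, 0, 0]
    - [0.14, 0, 0]
    - [0.14, 0, 0]
  turn: [0, 0, 0, 0, 0, 0, 0, 0]
  jaw: [1, 1, 1, 1, 1, 1, 1, 1]

```text
time: 25.3
tool_pos: [0.5697, -0.0986, 0.0856]
tool_rot: [-1.314, 0.995, -1.012]
contact_force: [-2.4, 7.2, 3.6]
grip_width: 0.012
```

```bash
cat > te.py <<'E'
import sys
from h import *
from rig import vision,bot
im=vision.get_image('top')
cv2.imwrite('pics/%s.png'%sys.argv[1],cv2.resize(im[188:220,225:273,::-1],(768,512),interpolation=cv2.INTER_NEAREST))
yaw=np.radians(-74.5); ex=np.array([np.cos(yaw),np.sin(yaw)]); b=np.array([.5275,.0521])
for i in range(2):
  vision.get_image('top'); s=bot.state();print(s['time'],(s['tool_pos'][:2]-b)@ex-.069,s['contact_force'].round(1),s['grip_width'])
E
python3 te.py tf
```

```text
25.4 0.08749651753666018 [-2.5  7.7  4.4] 0.011780115549076754
25.45 0.08747967731300513 [-1.4  7.7  4.5] 0.01208787760288894
```

View pics/tf.png

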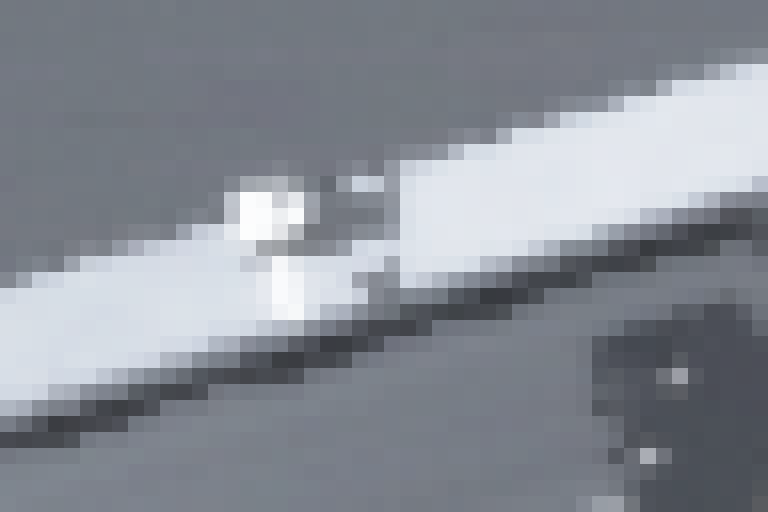

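```bash
python3 te.py tg; python3 - <<'E'
from rig import vision
import cv2
im=vision.get_image('side')[:,:,::-1]; cv2.imwrite('pics/sg.png',cv2.resize(im[140:270,140:290],(692,600),interpolation=cv2.INTER_CUBIC))
E
```

```text
25.55 0.08750940197741536 [-2.6  7.6  4.3] 0.012204051086118857
25.6 0.08750882676629537 [-1.7  7.3  3.1] 0.011974438361453944
```

View pics/sg.png

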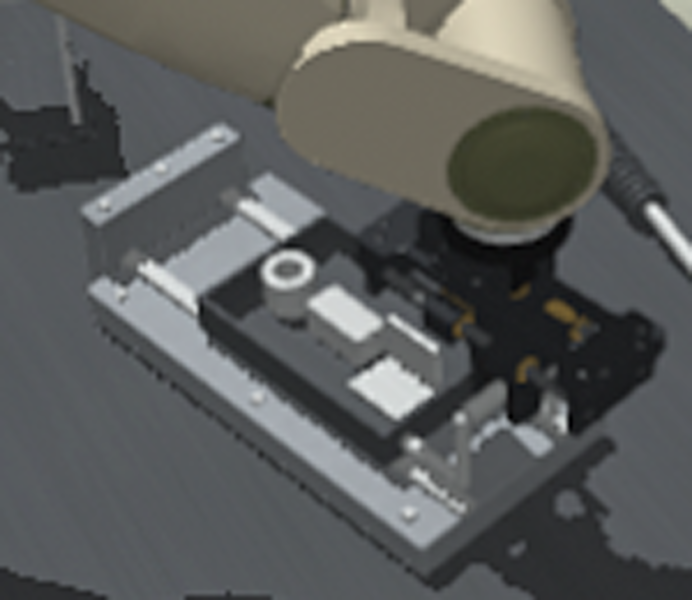

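The side view shows the collar (287,280), stub (343,312) and angle (400,370) in the tray, with the handle gripped and the reading steady.

```bash
python3 -c "
from rig import bot
print(bot.sign_off())"
```

```text
the job is handed in; nothing more can be done
None
```

I put the collar, the stub and the angle into the tray while it was home. I then gripped the handle and pulled the tray about 87 mm to the index post. The job was handed in at about 25.6 s, with the arm still holding the handle.

**Fittings:** the last side view showed all three inside the tray. The hammer, bracket and offcut were never touched on purpose, but I did not re-measure their positions at the end.

**Holding:** the pull on the wrist read about 7.5 N along the slide. The tool position stayed within 0.05 mm over the last readings.

**Pointer alignment:** my two checks disagreed slightly. The top view put the pointer about 1 mm short of the ridge, and the earlier wrist-camera measurement put it about 0.6 mm past. Both are within the 6 mm limit. The ridge was only a few pixels wide in the top view.

**Grip width:** it read about 12 mm on the 14 mm sleeve, which I could not explain; the tray did not slip.

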